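# Set the magnetic polisher's timer wheel to 6 and start it

## Robot

A 6-joint arm with a two-finger parallel gripper is mounted at the origin on the work surface; the furniture and walls round the work are solid. World frame = base frame: x ahead of the robot, y to its left, z up, the work surface at z = 0. Lengths are in m, angles in rad, forces in N, time in s.
With the tool pointing down it reaches from about 0.375 to 0.975 m from the base axis. Payload 3.8 kg.
Tool frame: the origin (TCP) lies at the very end of the fingers, on their centre line; the grasp point (between the pads) lies bot.hold_point_z behind it (bot.hold_point_z is the distance from the TCP to the grasp point, in m); z points along the fingers, y is the line along which they close (so a half turn about z gives the same grasp; the last joint's range is limited). The gripper opens to 85 mm and grips with 20 to 120 N. Pads are 22 mm wide; open, the fingers measure 114 mm over their backs; the gripper's body (76 mm by 85 mm) begins 54 mm behind the grasp point. The pads swing forward as they close: fully open they stand 13 mm farther back than shut.
Start: joints at [-1.213, 0.264, 1.604, -0, 1.274, -0.037], TCP at [0.26, -0.623, 0.231] pointing down, gripper open.
Joint ranges: [-2.63, 2.63], [-0.94, 2.18], [0.31, 2.57], [-1.31, 4.45], [0, 2.66], [-2.55, 2.55]. Speed limits (rad/s): [2.57, 2.57, 3.14, 3.14, 3.14, 3.14].

## Interface

Orientations are given as a rotation vector (axis times angle).
In Python, from workcell import bot gives the robot as it stands.
- The arm moves only by the shell command python3 jog.py [OPENING] [FORCE], which reads ROWS from standard input. ROWS is a JSON list of rows, 1 to 5 of them, each of 4 numbers: dx, dy, dz in shares of the most that a row can go, 1 being 62.5 mm, then a turn about the tool's z in rad; each row shifts and turns the commanded pose from where the row before left it, along the tool's axes as they then stand; what a row does not reach is not made up. A row lasts 1/8 s, in which the tool goes at most 0.0625 m and 0.188 rad, less where a joint would pass 70% of its speed; a pose out of reach is approached as far as the arm can. OPENING is the opening from 0.0 (shut) to 1.0 (fully open), set as the command begins (- or left out keeps the last). The fingers move at their own pace and stop on an object; FORCE is the grip in N (left out, the last holds). Time passes only in rows, so rows that do not move let the fingers close. It prints the time, the measured TCP pose, the force, the opening and the grip force at its end. Input that does not fit is refused with a message, and nothing moves.
- bot.read_state(): the state, without advancing time (a new reading comes with each control period).
- bot.read_camera(name): name is "side" or "top" or "wrist"; returns the picture (384x512x3 uint8, red, green, blue); there is no depth.
- bot.camera_info(name): a dict with "intrinsics" (3x3 intrinsics, pixels), "k1" (the pictures are not rectified: a ray, as slopes to the right and down, at radius r is drawn at 1 + k1 r^2 times it, then the intrinsics apply), "extrinsics" (4x4, takes a point from camera to world coordinates). Camera axes: x right, y down, z forward; pixel columns grow to the right and rows downward; lengths in m; the calibration is good to about 2 mm. A picture is of the moment at which its call begins: read the wrist's pose just before it. camera_info takes no time and is no camera call; for the wrist camera it gives the pose at the moment of the call.
- bot.finish_job(): hands the job in; it is judged then, once.
The state is a dict: "time": time; "q": joint angles; "joint_vel": joint speeds; "joint_torque": joint torques, N m; "tool_pos": TCP position; "tcp_rot": TCP orientation; "wrist_force": force on the tool from outside, world axes, zero at the start; "torque": the same for the moment, N m; "width": opening from 0.0 (shut) to 1.0 (fully open); "grip_force": force on a finger pad.
Only numpy, scipy, OpenCV 4.12 (cv2) and the standard library are available. Lean on these libraries where they do the work, as an engineer would, in place of code of your own. Each camera call takes 0.05 s, during which the arm holds its last target. There are 200 camera calls.

## Task

The bowl of the magnetic polisher is loaded: set its timer for 6 minutes by rolling the ribbed, numbered wheel on its sloping panel until the 6 rests at the red marks, and only then press the green start button fully in and let go. Leave everything else on the bench as it is.

Things in the scene. Friction and masses are not known exactly. Their poses are not given: they have to be found in the camera images.
- polisher: Blue bench machine, fixed where it stands, 275 mm deep, 164 wide, 158 high: white bowl with a blue lid on its rear half, sloping black control panel in front (console 156 wide). Origin on the bench midway across it, below the wheel's axis; x points level from the panel to the bowl, y to its left, z up. The panel rises toward the bowl at 20 degrees, so its normal leans 20 degrees from z toward -x.
- wheel_axis (a point): Centre of the numbered wheel, on its level axis along the polisher's y, 48 mm above the bench. Black drum of 31 mm radius, 26 mm wide, with white digits and ten grey ribs across it, 4 mm thick, tips at 39.5 mm radius. With a digit at rest the nearest ribs stand 18 degrees either side of the panel normal.
- wheel_mark (a point): Point on the drum midway between the two red marks on the aluminium rails, where the digit that counts stands: 31 mm from wheel_axis along the panel normal. The panel lies 19 mm from the axis; the rails beside the wheel reach 27 mm (16 to 22 mm off its middle).
- timer_wheel (a joint): Angle of the wheel in rad: the digit at the red marks is value / 0.6283 (0 to 9, with a stop at each end). It grows as the ribs on top are pushed away from the robot, up the slope to the bowl: one rib spacing, 36 degrees, is one number more. A spring detent holds each number and pulls the wheel in once past the half step; passing it takes about 2.5 N at the ribs. It starts at 1, 2 or 3.
- start_button (a joint): Travel of the green start button in m: 0 out, 0.005 fully in, flush with its collar. It starts to move at 1.5 N, is fully in at 5 N, and springs back.
- start_button_top (a point): Centre of the green button's top (22 mm across), 5 mm above its aluminium collar (38 mm across, 13 mm high on the panel), 72 mm to the right of the wheel. It moves square to the panel, 20 degrees off vertical.
- ring_clamp: Wooden ring clamp, 117 x 36 x 22 mm, lying loose on the bench left of the polisher; to be left alone. Origin under its middle, y along it.

How it is judged:
On the way, in this order (a step that is already met when the one before it is completed fails the run):
1. the wheel rests with the 6 at the red marks (value of joint timer_wheel between 3.62 and 3.92 rad), for 0.3 s.
2. the start button is pressed fully in (over 4 of its 5 mm) with the wheel at 6 (all of step 1 and value of joint start_button above 0.004 m), for 0.1 s.
At the end, for the whole second after the job is handed in: the wheel rests with the 6 at the red marks (within 0.15 rad) and the start button is out again (under 1 mm in) (all of step 1 and value of joint start_button below 0.001 m); the robot touches nothing.
It fails at once if the start button is pressed (over 2 mm) while the wheel is not at 6 (not (value of joint timer_wheel between 3.62 and 3.92 rad) and value of joint start_button above 0.002 m).
It fails at once if the ring clamp is shoved 3 cm or more (distance of ring_clamp from where it was at the start of the episode above 0.03 m).
It also fails if it takes over 53 s, if anything falls off the work surface, if the arm or the gripper's body presses on something with over 40 N, if the wrist force passes 120 N, or if a joint passes its speed limit or range.

## Working session

There is one attempt and no reset: what is moved stays moved. The work goes in short steps, Python scripts to look and compute and a shell command to move; the robot and the scene stay as the last step left them, time stands still between calls to the robot, and variables do not carry over. Pictures are saved under pics/ and viewed, at most 10 in all, crops included, and the job is handed in when it is done.

```bash
ls; mkdir -p pics; python3 - <<'E'
from workcell import bot
import cv2
s=bot.read_state();print(s)
for n in("side","top"):
    cv2.imwrite(f"pics/{n}0.png",bot.read_camera(n)[...,::-1]);c=bot.camera_info(n);print(n,c)
print(bot.hold_point_z)
E
```

```text
jog.py
pics
workcell.py
{'time': 0.0, 'q': array([-1.21291938e+00,  2.64748961e-01,  1.60537647e+00, -7.43632744e-06,
        1.27370088e+00, -3.69289252e-02]), 'joint_vel': array([ 0.00116637,  0.0007854 ,  0.00015649,  0.00023663,  0.0006011 ,
       -0.00028711]), 'joint_torque': array([-7.23943012e-04, -5.15114808e+01, -3.67317224e+01, -1.42732092e-04,
        1.30556009e-02,  2.98156874e-05]), 'tool_pos': array([ 0.2593458 , -0.62239571,  0.22996352]), 'tcp_rot': array([-3.07841875e+00, -6.15710856e-01,  5.71250855e-04]), 'wrist_force': array([-0.12435525,  0.42383742, -0.28060565]), 'torque': array([-0.01544286,  0.06376168,  0.03298518]), 'grip_force': 0.0, 'width': 1.0017704226807171}
side {'intrinsics': array([[495.60342653,   0.        , 250.55458742],
       [  0.        , 495.60342653, 195.06590915],
       [  0.        ,   0.        ,   1.        ]]), 'k1': -0.15330316185902135, 'extrinsics': array([[ 0.99530057, -0.04581595,  0.08530928,  0.45662371],
       [-0.09681886, -0.4862951 ,  0.86841418, -0.77171217],
       [ 0.00169827, -0.87259267, -0.48844564,  0.48300284],
       [ 0.        ,  0.        ,  0.        ,  1.        ]])}
top {'intrinsics': array([[377.99581396,   0.        , 257.12433986],
       [  0.        , 377.99581396, 193.32047559],
       [  0.        ,   0.        ,   1.        ]]), 'k1': -0.0008952690691243912, 'extrinsics': array([[ 0.00459118, -0.99645448,  0.08400827,  0.45115244],
       [-0.99996683, -0.00514007, -0.00631855, -0.01340669],
       [ 0.00672795, -0.08397647, -0.99644502,  0.92066187],
       [ 0.        ,  0.        ,  0.        ,  1.        ]])}
0.0187
```

View pics/side0.png

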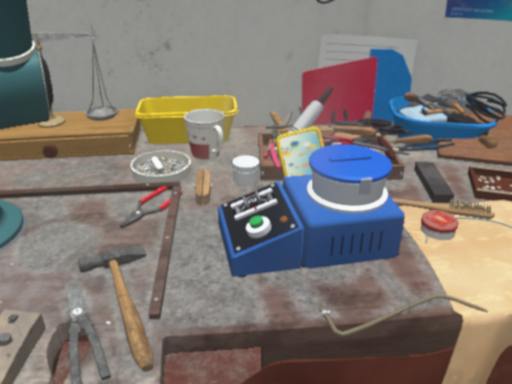

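View pics/top0.png

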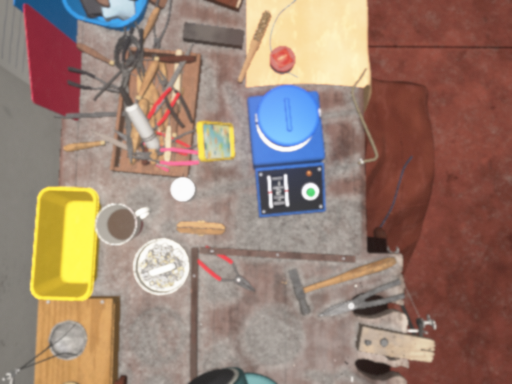

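The side view shows the polisher with its green button at about (258,222) and the wheel near (252,203). In the top view the button is at (311,191) and the wheel at (279,188). Next I'll triangulate the button, find the yaw, and enlarge the wheel.

```bash
cat > h.py <<'E'
import numpy as np, cv2
from workcell import bot
def ray(info,uv):
    K=np.array(info["intrinsics"]);T=np.array(info["extrinsics"])
    k=info["k1"]
    p=cv2.undistortPoints(np.array([[uv]],float),K,np.array([k,0,0,0,0.]))[0,0]
    d=T[:3,:3]@np.array([p[0],p[1],1]);return T[:3,3],d/np.linalg.norm(d)
def proj(info,P):
    K=np.array(info["intrinsics"]);T=np.array(info["extrinsics"])
    c=T[:3,:3].T@(np.asarray(P)-T[:3,3]);s=c[:2]/c[2];s=s*(1+info["k1"]*(s@s))
    return K[:2,:2]@s+K[:2,2]
def onz(info,uv,z):
    o,d=ray(info,uv);return o+d*(z-o[2])/d[2]
def tri(rs):
    A=sum(np.eye(3)-np.outer(d,d) for o,d in rs);b=sum((np.eye(3)-np.outer(d,d))@o for o,d in rs)
    X=np.linalg.solve(A,b);return X,[np.linalg.norm((np.eye(3)-np.outer(d,d))@(X-o)) for o,d in rs]
def green(im):
    h=cv2.cvtColor(im,cv2.COLOR_RGB2HSV);m=cv2.inRange(h,(45,110,60),(85,255,255))
    n,l,st,ce=cv2.connectedComponentsWithStats(m);i=1+np.argmax(st[1:,4]);return ce[i],st[i]
E
python3 - <<'E'
from h import *
I={n:bot.camera_info(n) for n in("side","top")}
im={n:cv2.imread(f"pics/{n}0.png")[...,::-1].copy() for n in I}
g={n:green(im[n]) for n in I};print(g)
print(tri([ray(I[n],g[n][0]) for n in I]))
# blue machine body in top
h=cv2.cvtColor(im["top"],cv2.COLOR_RGB2HSV)
m=cv2.inRange(h,(0,0,0),(179,255,70));m[:160]=0;m[220:]=0;m[:,:250]=0;m[:,335:]=0
m=cv2.morphologyEx(m,cv2.MORPH_CLOSE,np.ones((15,15)))
c=max(cv2.findContours(m,0,1)[0],key=cv2.contourArea);r=cv2.minAreaRect(c);print(r);b=cv2.boxPoints(r);print(b)
for p in b: print(onz(I["top"],p,0.065))
a=cv2.resize(im["side"][175:280,210:310],None,fx=5,fy=5,interpolation=3)
b=cv2.resize(im["top"][155:225,250:335],None,fx=3.4,fy=5*.68,interpolation=3)
H=max(a.shape[0],b.shape[0]);f=lambda x:np.pad(x,((0,H-x.shape[0]),(0,0),(0,0)))
cv2.imwrite("pics/c1.png",np.hstack([f(a),f(b)])[...,::-1])
E
```

```text
{'side': (array([255.43220339, 220.44067797]), array([249, 215,  13,  12, 118], dtype=int32)), 'top': (array([310.40540541, 191.83783784]), array([307, 189,   7,   7,  37], dtype=int32))}
(array([ 0.52612763, -0.13756237,  0.0817249 ]), [np.float64(0.00031394092778294755), np.float64(0.0003139409277830936)])
((291.3551940917969, 191.76210021972656), (35.46042251586914, 59.04533767700195), 85.2363510131836)
[[260.4621  176.54486]
 [319.30347 171.64142]
 [322.2483  206.97934]
 [263.40692 211.88278]]
[ 0.56172158 -0.02626784  0.065     ]
[ 0.5737451  -0.16070999  0.065     ]
[ 0.49297166 -0.16664858  0.065     ]
[ 0.4812164  -0.03324147  0.065     ]
```

View pics/c1.png

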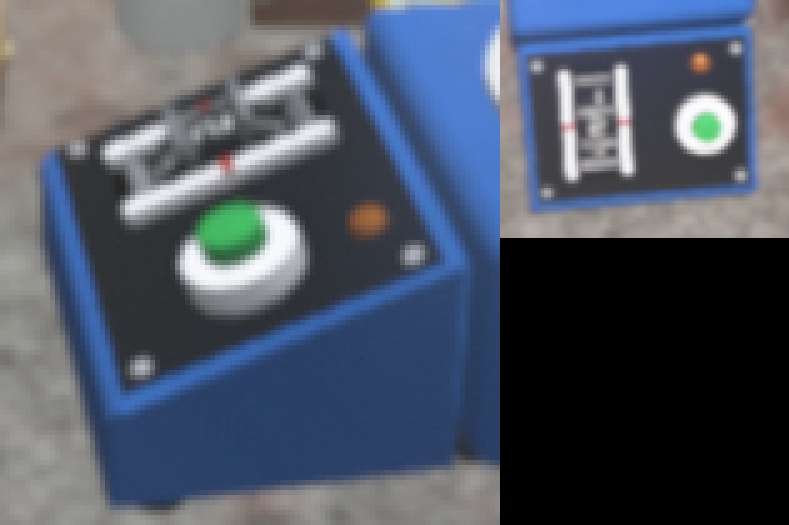

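```bash
cat >> h.py <<'E'
from scipy.spatial.transform import Rotation as Ro
YAW=0.087;O=np.array([.5325,-.0648,0])
def W(p): return O+Ro.from_euler('z',YAW).apply(p)
def st():
    s=bot.read_state();return s,Ro.from_rotvec(s["tcp_rot"]).as_matrix(),s["tool_pos"]
def need(goal): # goal world TCP -> tool axis shift
    s,R,p=st();return np.round(R.T@(np.array(goal)-p),4)
def toolturn(): # angle about tool z that brings tool y onto polisher x (mod pi) 
    s,R,p=st();v=R.T@Ro.from_euler('z',YAW).apply([1,0,0]);a=np.arctan2(-v[0],v[1]);return a,a+np.pi,a-np.pi
E
python3 - <<'E'
from h import *
s,R,p=st();print(R.round(3));print(need(W([-.05,0,.25])),need(W([-.06,0,.2])),toolturn())
w=bot.camera_info("wrist");print(w["extrinsics"].round(3),w["intrinsics"][0,0],w["k1"]); print((R.T@(w["extrinsics"][:3,3]-p)).round(3))
E
```

```text
[[ 0.923  0.385 -0.001]
 [ 0.385 -0.923  0.002]
 [ 0.    -0.002 -1.   ]]
[ 0.4189 -0.4249 -0.019 ] [ 0.4094 -0.4278  0.031 ] (np.float64(-1.2630222217826301), np.float64(1.878570431807163), np.float64(-4.404614875372423))
[[ 0.385 -0.89  -0.242  0.32 ]
 [-0.923 -0.373 -0.097 -0.598]
 [-0.004  0.261 -0.965  0.372]
 [ 0.     0.     0.     1.   ]] 303.40380615008786 -0.0074679334582897225
[ 0.065 -0.    -0.142]
```

The rows are not in the units I measure in: shifts go in shares of 62.5 mm. I convert before sending: -0.0425 m is -0.68, 0.042 m is 0.672.

```bash
echo '[[0.672,-0.68,-0.064,0],[0.672,-0.68,-0.064,0],[0.672,-0.68,-0.064,0],[0.672,-0.68,-0.064,0],[0.672,-0.68,-0.048,0]]' | python3 jog.py 1.0
```

```text
time: 0.72
tool_pos: [0.372, -0.3442, 0.25]
tcp_rot: [-3.08, -0.615, -0.0]
wrist_force: [0.8, 0.9, 0.2]
width: 1.002
grip_force: 0.0
```

```bash
echo '[[0.672,-0.68,0,0],[0.672,-0.68,0,0],[0.672,-0.68,0,0],[0.672,-0.68,0,0],[0.672,-0.68,0,0]]' | python3 jog.py; echo '[[0,0,0,-0.18],[0,0,0,-0.18],[0,0,0,-0.18],[0,0,0,-0.18],[0,0,0,-0.18]]' | python3 jog.py;echo '[[0,0,0,-0.18],[0,0,0,-0.18],[0,0,0,0]]' | python3 jog.py
python3 - <<'E'
from h import *
s,R,p=st();print(R.round(3),p,s["q"],toolturn()); print(need(W([-.05,0,.25])))
i=bot.camera_info("wrist");im=bot.read_camera("wrist");cv2.imwrite("pics/w1.png",im[...,::-1])
print([proj(i,W(q)) for q in([0,0,.048],[-.0106,0,.0771],[-.0127,-.072,.0828])],green(im))
E
```

```text
time: 1.35
tool_pos: [0.484, -0.0673, 0.2501]
tcp_rot: [3.08, 0.616, 0.0]
wrist_force: [0.8, 0.0, 0.9]
width: 0.997
grip_force: 0.0
time: 1.98
tool_pos: [0.4834, -0.0691, 0.2497]
tcp_rot: [-2.499, -1.902, 0.001]
wrist_force: [1.0, -0.4, -0.7]
width: 1.004
grip_force: 0.0
time: 2.35
tool_pos: [0.4835, -0.0692, 0.2498]
tcp_rot: [-2.128, -2.31, 0.001]
wrist_force: [0.2, -0.6, 0.4]
width: 1.0
grip_force: 0.0
[[-0.082  0.997 -0.001]
 [ 0.997  0.082  0.   ]
 [ 0.    -0.001 -1.   ]] [ 0.48347594 -0.0691617   0.2498357 ] [-1.93102117e-01 -1.05747019e-01  1.96683241e+00  1.45911165e-05
  1.28138791e+00 -2.75161526e-01] (np.float64(-0.004944869522072414), np.float64(3.1366477840677205), np.float64(-3.1465375231118657))
[ 0.0001 -0.0008 -0.0002]
[array([302.58627233, 173.02925655]), array([296.34308355, 178.22027273]), array([293.22447136, 243.42045634])] (array([292.04029304, 242.65201465]), array([283, 233,  19,  20, 273], dtype=int32))
```

View pics/w1.png

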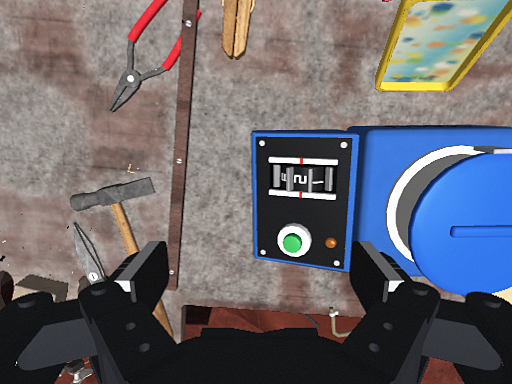

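The picture shows the button at (292,243), as predicted, and the wheel at about (300,179). A digit that looks like 2 is at the red marks, with 3 on the robot side. I'll refine the position from the red marks and enlarge the wheel.

```bash
python3 - <<'E'
from h import *
i=bot.camera_info("wrist");im=cv2.imread("pics/w1.png")[...,::-1].copy()
h=cv2.cvtColor(im,cv2.COLOR_RGB2HSV)
m=cv2.inRange(h,(0,130,80),(8,255,255))|cv2.inRange(h,(172,130,80),(179,255,255));m2=np.zeros_like(m);m2[150:205,265:340]=m[150:205,265:340]
n,l,s,c=cv2.connectedComponentsWithStats(m2)
z=.048+.027*np.cos(.349)
P=[]
for k in range(1,n): P.append(onz(i,c[k],z));print(s[k],c[k],P[-1])
g=onz(i,green(im)[0],.0828);print("btn",g)
print("expected marks",W([-.0092,.019,z]),W([-.0092,-.019,z]))
# rails white
w=cv2.inRange(h,(0,0,170),(179,60,255));w2=np.zeros_like(w);w2[150:205,262:345]=w[150:205,262:345]
n,l,s,c=cv2.connectedComponentsWithStats(w2)
for k in range(1,n):
    if s[k][4]>60:
        pts=np.argwhere(l==k)[:,::-1].astype(np.float32);f=cv2.fitLine(pts,2,0,.01,.01).ravel();print(s[k],np.arctan2(f[1],f[0]),c[k])
        a=onz(i,c[k]-20*f[:2],.07);b=onz(i,c[k]+20*f[:2],.07);print("dir",np.arctan2(*(b-a)[[1,0]]))
cv2.imwrite("pics/c2.png",cv2.resize(im[145:275,245:400],None,fx=5,fy=4.6,interpolation=2)[...,::-1])
E
```

```text
[300 158   3   7  21] [301. 161.] [ 0.52537055 -0.04773541  0.07337231]
[298 192   4   6  18] [299.94444444 194.77777778] [ 0.52853695 -0.0844559   0.07337231]
btn [ 0.52470201 -0.13694733  0.0828    ]
expected marks [ 0.52168388 -0.04667125  0.07337231] [ 0.52498571 -0.08452753  0.07337231]
[269 157  31   7 168] 0.041660648 [283.82142857 159.94642857]
dir 0.03993182572940596
[303 159  35   6 187] 0.038144004 [320.09625668 161.45989305]
dir 0.04366712530864689
[274 165   5  22  89] 1.564116 [276.47191011 175.39325843]
dir -1.4679534251754225
[269 168  30  29 175] -0.047946412 [284.02285714 191.18285714]
dir 0.1312718411896745
[302 169  34  31 237] 0.590936 [316.41772152 191.84810127]
dir -0.5083128097473973
[294 175  13   9  64] 0.20337209 [300.015625 178.828125]
dir -0.12413366463091656
```

View pics/c2.png

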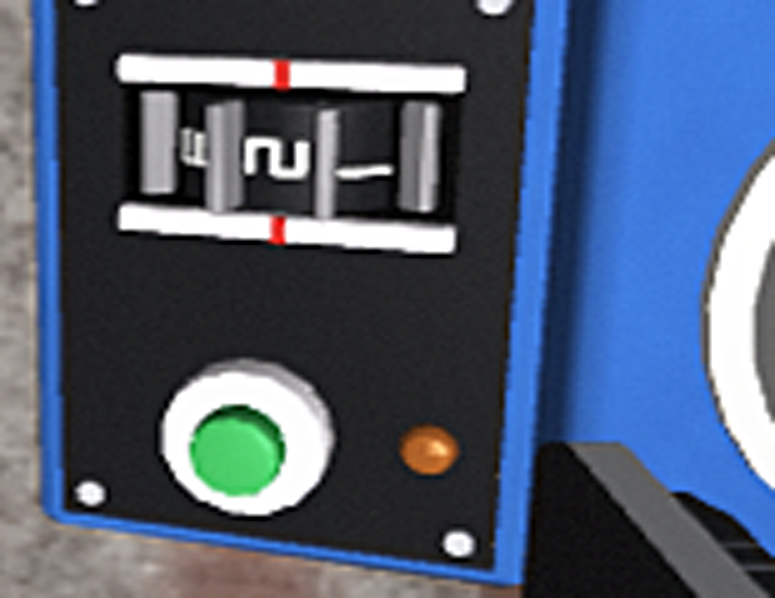

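The wheel shows 2 at the marks, with 3 next on the robot side, so four strokes are needed. The marks put the axis at x≈0.536. I'll descend with the bowl-side finger in front of the upright rib and check from the side.

```bash
sed -i 's/^YAW.*/YAW=0.087;O=np.array([.5355,-.065,0])/' h.py; python3 -c "
from h import *
print(need(W([-.071,0,.071])))"
```

```text
[-0.0005 -0.0188  0.1789]
```

```bash
echo '[[0,-0.304,0.64,0],[0,0,0.8,0],[0,0,0.8,0],[0,0,0.4,0],[0,0,0.224,0]]' | python3 jog.py; python3 - <<'E'
from h import *
im=bot.read_camera("side");s,R,p=st();print(need(W([-.071,0,.071])),s["wrist_force"])
cv2.imwrite("pics/s2.png",cv2.resize(im[120:280,150:350],None,fx=4,fy=3.75,interpolation=2)[...,::-1])
i=bot.camera_info("side")
for q in([-.0135,0,.084],[-.002,0,.0875]): print((proj(i,W(q))-[150,120])*[4,3.75])
E
```

```text
time: 3.02
tool_pos: [0.4636, -0.0706, 0.0695]
tcp_rot: [-2.127, -2.308, 0.002]
wrist_force: [-0.2, 0.1, 0.4]
width: 0.999
grip_force: 0.0
[-0.0008  0.0015 -0.0024] [-0.83858133  0.38279723 -0.92935016]
[392.79058055 286.22608843]
[420.3641736  276.93659669]
```

View pics/s2.png

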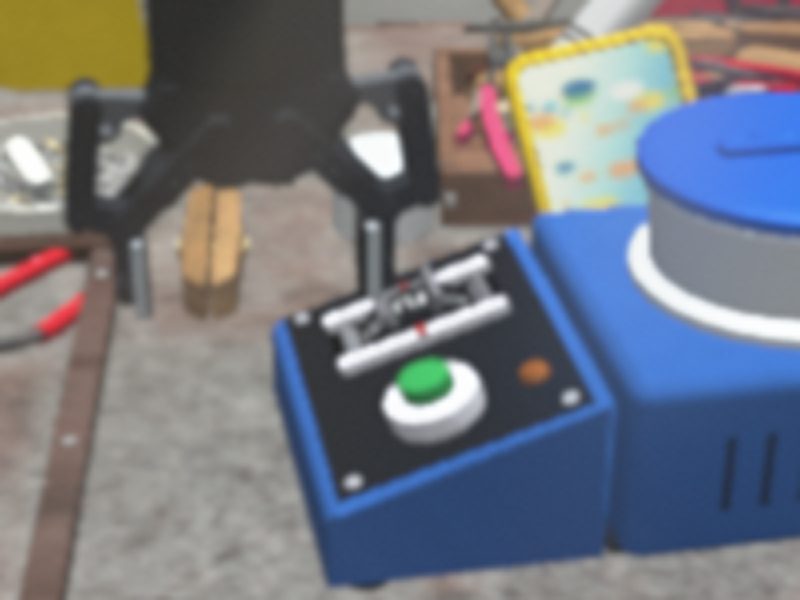

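The side view matches my prediction: the finger tip is at crop (360–395, 287), just in front of the upright rib. Now the first stroke.

In the tool's units: 0.007 m is 0.112, 0.005 m is 0.08.

```bash
echo '[[0,0.112,-0.024,0],[0,0.112,0,0],[0,0.112,0,0],[0,0.08,0,0],[0,0,0,0]]' | python3 jog.py; python3 - <<'E'
from h import *
print(need(W([-.044,0,.071])))
im=bot.read_camera("side")
cv2.imwrite("pics/s3.png",cv2.resize(im[160:240,210:310],None,fx=7,fy=7,interpolation=2)[...,::-1])
E
```

```text
time: 3.7
tool_pos: [0.4925, -0.0688, 0.0741]
tcp_rot: [2.125, 2.311, 0.002]
wrist_force: [-1.8, -0.8, 5.2]
width: 1.0
grip_force: 2.8
[ 0.0001 -0.0008  0.0031]
```

View pics/s3.png

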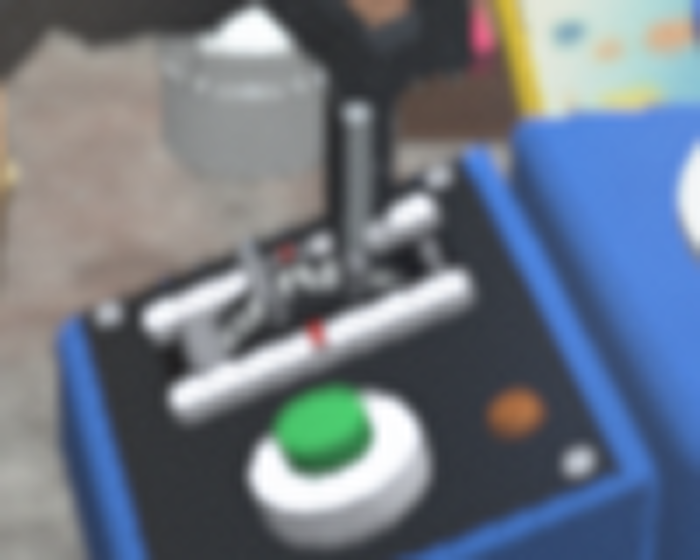

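The finger rode up onto the rib: z is 3 mm high, there is a 5 N upward force, and the wheel still shows 2. I'll lift, go back and engage deeper.

```bash
echo '[[0,0,-0.32,0],[0,-0.352,0,0],[0,0,0,0]]' | python3 jog.py; python3 - <<'E'
from h import *
im=bot.read_camera("wrist")
print(need(W([-.066,0,.066])),st()[2])
cv2.imwrite("pics/w2.png",im[...,::-1])
E
```

```text
time: 4.12
tool_pos: [0.4678, -0.0704, 0.0926]
tcp_rot: [-2.126, -2.312, 0.001]
wrist_force: [-0.4, -0.2, 0.2]
width: 0.998
grip_force: 0.0
[-0.0004  0.001   0.0267] [ 0.468689   -0.07041387  0.09265149]
```

View pics/w2.png

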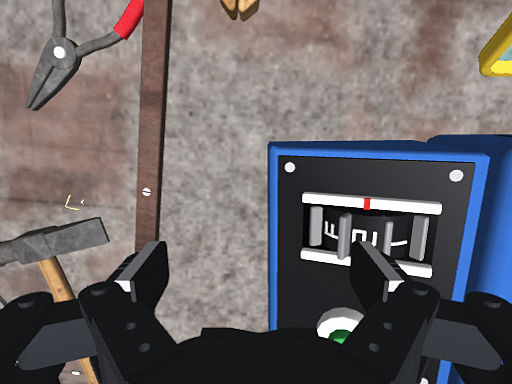

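The wheel is still at 2 and the finger is clear of it. I had commanded the tip 2–3 mm too high, so I'm repeating the stroke lower.

In the tool's units: 0.02 m is 0.32, 0.006 m is 0.096.

```bash
echo '[[0,0,0.32,0],[0,0,0.096,0],[0,0,0,0]]' | python3 jog.py ; echo '[[0,0.096,0,0],[0,0.096,-0.008,0],[0,0.08,-0.008,0],[0,0.064,0,0],[0,0,0,0]]' | python3 jog.py; python3 -c "
from h import *
print(need(W([-.044,0,.067])))"
```

```text
time: 4.55
tool_pos: [0.4686, -0.0704, 0.0669]
tcp_rot: [-2.125, -2.312, 0.002]
wrist_force: [-3.0, -0.3, 4.4]
width: 1.002
grip_force: 2.4
time: 5.18
tool_pos: [0.4908, -0.0687, 0.0677]
tcp_rot: [2.126, 2.312, 0.002]
wrist_force: [0.3, 0.3, 0.4]
width: 0.999
grip_force: 0.0
[-0.0002  0.0009  0.0007]
```

In the tool's units: -0.025 m is -0.4, -0.022 m is -0.352.

```bash
echo '[[0,0,-0.4,0],[0,-0.352,0,0],[0,0,0,0]]' | python3 jog.py; python3 - <<'E'
from h import *
im=bot.read_camera("wrist");print(st()[2])
cv2.imwrite("pics/w3.png",cv2.resize(im[180:290,260:460],None,fx=3,fy=3)[...,::-1])
E
```

```text
time: 5.55
tool_pos: [0.4677, -0.0705, 0.093]
tcp_rot: [2.126, 2.312, 0.001]
wrist_force: [0.1, 0.2, -0.3]
width: 1.006
grip_force: 0.0
[ 0.46835272 -0.0705506   0.09299611]
```

View pics/w3.png

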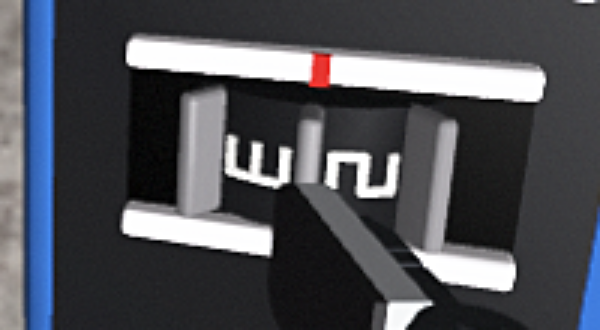

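The wheel sits halfway between 2 and 3, with a rib at the red mark. From here I'll read the rib phase numerically, sampling grey along the rib-tip circle and calibrating on the earlier w2 picture, which was taken from the same pose.

```bash
cat >> h.py <<'E'
from scipy.signal import find_peaks
def ribs(im,i,y=.009):
    a=np.arange(-60,61,1.0);g=cv2.GaussianBlur(cv2.cvtColor(im,cv2.COLOR_RGB2GRAY),(3,3),0).astype(np.float32)
    uv=np.array([proj(i,W([.0395*np.sin(t),y,.048+.0395*np.cos(t)])) for t in np.radians(a)],np.float32)
    v=cv2.remap(g,uv[:,:1],uv[:,1:],1).ravel();pk,_=find_peaks(v,prominence=25,width=3);return a[pk],v
E
python3 - <<'E'
from h import *
i=bot.camera_info("wrist");im=bot.read_camera("wrist")
a=cv2.imread("pics/w2.png")[...,::-1].copy()
for x in(a,im):
    for y in(.006,.009,.011):
        p,v=ribs(x,i,y);print(y,p,v[::4].astype(int))
E
```

```text
0.006 [-34. -22.  -1.  34.] [173 165  47  87 223  22 150 136  87 245 239  46 188  51  82 183  33  34
  31  25 119 116 117 166 171  51  30  33  34  35  35]
0.009 [-34.  -1.  33.] [173 171   4  20  21  22 150 136  40  35  38  44  48  54  82 182  34  33
  33  24 116 117 117 169 171  50  34  36  37  33  42]
0.011 [-34.  -1.  34.] [173 169   9  20  23  24 148 134  40  35  39  43  48  53  83 179  35  34
  32  26 117 117 116 168 150  39  35  34  84 207 254]
0.006 [-53. -41. -20. -14.  15.] [  8 123 175 161 145 201  43 108 108  71 194 150 228 249  40 244  77  81
 147 150  26  29  28  30  31  32  33  34  34  35  36]
0.009 [-53. -20.  15.] [  9 127 174 161 142  24  27  28  32  53 193  43  51  52  48  37  79  81
 150 147  28  30  31  33  33  35  35  37  38  36  28]
0.011 [-53. -20.  15.] [ 11 125 175 161 143  25  28  30  32  58 196  44  53  57  49  41  78  80
 149 143  29  31  33  34  35  36  37  32  50 161 249]
```

The readout works: at rest the ribs read -34/-1/33, and now they read -53/-20/15, a half step further on. Back-calculating from the contact, the finger's front face is 52 mm from the tool centre line rather than 57, so the stroke was too short. I'll re-enter at the same place and push on.

```bash
echo '[[0,0.352,0,0],[0,0,0.392,0],[0,0.064,0,0],[0,0.064,0,0],[0,0,0,0]]' | python3 jog.py; echo '[[0,0,-0.4,0],[0,-0.48,0,0],[0,0,0,0]]' | python3 jog.py;  cat >> h.py <<'E'
def look():
    im=bot.read_camera("wrist");i=bot.camera_info("wrist");print("ribs",ribs(im,i)[0],ribs(im,i,.011)[0],"need",need(W([-.059,0,.0665])))
E
python3 -c "
from h import *
look()"
```

```text
time: 6.28
tool_pos: [0.4984, -0.0679, 0.0684]
tcp_rot: [2.126, 2.313, 0.001]
wrist_force: [0.7, -0.3, 0.2]
width: 1.004
grip_force: 0.0
time: 6.65
tool_pos: [0.4668, -0.0704, 0.0935]
tcp_rot: [2.127, 2.312, 0.0]
wrist_force: [0.3, -0.7, -0.0]
width: 0.999
grip_force: 0.0
ribs [-44. -11.  23.] [-44. -11.  23.] need [-0.0003  0.0087  0.0271]
```

```bash
echo '[[0,0.136,0,0],[0,0,0,0],[0,0,0,0]]' | python3 jog.py; python3 -c "
from h import *
look();look()"
```

```text
time: 7.08
tool_pos: [0.4768, -0.0698, 0.0931]
tcp_rot: [-2.126, -2.313, 0.0]
wrist_force: [0.3, -1.1, 0.1]
width: 1.001
grip_force: 0.0
ribs [-46. -13.  21.] [-46. -13.  21.] need [-0.0004  0.0001  0.0266]
ribs [-46. -12.  21.] [-46. -13.  21.] need [-0.0004  0.0003  0.0265]
```

```bash
echo '[[0,0,0,0],[0,0,0,0],[0,0,0,0],[0,0,0,0],[0,0,0,0]]' | python3 jog.py >/dev/null; python3 -c "
from h import *
look()
i=bot.camera_info('wrist');im=bot.read_camera('wrist')
cv2.imwrite('pics/w4.png',im[...,::-1])
print(ribs(im,i)[1].astype(int))"
```

```text
ribs [-46. -12.  21.] [-46. -12.  21.] need [-0.0003  0.0003  0.0268]
[  8   8   8   9   9  10   9   8  18  51  90 120 144 165 178 174 162 156
 155 155 155 155 139  87  38  25  27  28  28  30  31  30  30  31  33  35
  36  38  40  42  44  45  47  51  82 135 169 190 196 163  90  49  47  46
  45  44  43  43  41  40  41  41  40  39  37  35  34  35  57  87  97  97
  97  98  99  99 100 100 114 146 171 179 179 169 132  73  33  24  27  28
  29  29  30  30  30  31  31  31  31  31  32  32  32  32  32  33  33  33
  33  33  33  33  33  33  33  33  33  34  33  31  29]
```

Friction is holding the wheel about 10° short of 3, so each stroke has to push all the way to the rest position. Next I push this rib to +34°, where the finger's front will be at about 19 mm.

```bash
echo '[[0,0.32,0,0],[0,0,0.4192,0],[0,0.064,0,0],[0,0.064,0,0],[0,0,0,0]]' | python3 jog.py; echo '[[0,0,-0.416,0],[0,0,0,0],[0,-0.448,0,0],[0,0,0,0]]' | python3 jog.py; python3 -c "
from h import *
look()"
```

```text
time: 8.52
tool_pos: [0.5047, -0.0675, 0.0675]
tcp_rot: [2.126, 2.313, 0.0]
wrist_force: [-0.5, -0.3, 0.5]
width: 1.0
grip_force: 0.0
time: 9.02
tool_pos: [0.4742, -0.0696, 0.092]
tcp_rot: [-2.125, -2.311, 0.002]
wrist_force: [0.5, 0.5, -0.4]
width: 0.997
grip_force: 0.0
ribs [-33.   0.  36.] [-33.   0.  35.] need [-0.0005  0.0011  0.026 ]
```

The wheel is now at 3, with the ribs at rest phase. Next is a full stroke for 4.

In the tool's units: 0.018 m is 0.288, 0.008 m is 0.128.

```bash
echo '[[0,0.048,0.288,0],[0,0,0.128,0],[0,0.112,0,0],[0,0.112,0,0],[0,0.112,0,0]]' | python3 jog.py; echo '[[0,0.08,0,0],[0,0,0,0],[0,0,-0.416,0],[0,0,0,0],[0,-0.448,0,0]]' | python3 jog.py; echo '[[0,0,0,0]]' | python3 jog.py >/dev/null; python3 -c "
from h import *
look()"
```

```text
time: 9.7
tool_pos: [0.4998, -0.0677, 0.0664]
tcp_rot: [-2.125, -2.312, 0.002]
wrist_force: [-1.6, -0.2, -0.9]
width: 1.002
grip_force: 0.5
time: 10.32
tool_pos: [0.4791, -0.07, 0.0936]
tcp_rot: [2.124, 2.311, 0.003]
wrist_force: [0.3, -1.0, -0.2]
width: 0.999
grip_force: 0.0
ribs [-33.   0.  36.] [-33.   0.  35.] need [-0.0004  0.      0.0259]
```

Back at rest phase. I'll save a crop and do the stroke for 5.

```bash
python3 -c "
from h import *
cv2.imwrite('pics/d4.png',bot.read_camera('wrist')[...,::-1])"; echo '[[0,0.032,0.288,0],[0,0,0.128,0],[0,0.112,0,0],[0,0.112,0,0],[0,0.112,0,0]]' | python3 jog.py; echo '[[0,0.088,0,0],[0,0,0,0],[0,0,-0.416,0],[0,0,0,0],[0,-0.456,0,0]]' | python3 jog.py; echo '[[0,0,0,0]]' | python3 jog.py >/dev/null; python3 -c "
from h import *
look();cv2.imwrite('pics/d5.png',bot.read_camera('wrist')[...,::-1])"
```

```text
time: 11.18
tool_pos: [0.4999, -0.0677, 0.0664]
tcp_rot: [-2.125, -2.312, 0.002]
wrist_force: [-1.3, -0.6, -0.5]
width: 0.998
grip_force: 0.5
time: 11.8
tool_pos: [0.4792, -0.07, 0.0936]
tcp_rot: [2.124, 2.311, 0.003]
wrist_force: [-1.0, 0.7, 0.6]
width: 0.998
grip_force: 0.0
ribs [-33.   0.  36.] [-33.   0.  35.] need [-0.0005  0.      0.0259]
```

```bash
echo '[[0,0.032,0.288,0],[0,0,0.128,0],[0,0.112,0,0],[0,0.112,0,0],[0,0.112,0,0]]' | python3 jog.py; echo '[[0,0.088,0,0],[0,0,0,0],[0,0,-0.416,0],[0,0,0,0],[0,-0.456,-0.48,0]]' | python3 jog.py; echo '[[0,-0.48,-0.48,0],[0,0,0,0],[0,0,0,0]]' | python3 jog.py >/dev/null; python3 -c "
from h import *
im=bot.read_camera('wrist');i=bot.camera_info('wrist');print(ribs(im,i)[0]);cv2.imwrite('pics/d6.png',im[...,::-1])
c=proj(i,W([0,0,.085])).astype(int);print(c)
L=[cv2.imread(f'pics/d{k}.png') for k in(4,5)];f=lambda x,c:cv2.resize(x[max(0,c[1]-55):c[1]+55,max(0,c[0]-60):c[0]+60],(396,290),interpolation=2)
print(L[0].shape)
t=np.hstack([cv2.resize(x[180:290,260:440],(396,290)) for x in L]);b=f(im[...,::-1],c);b=np.hstack([b,b*0])
cv2.imwrite('pics/m.png',np.vstack([t,b]))"
```

```text
time: 12.65
tool_pos: [0.4999, -0.0677, 0.0664]
tcp_rot: [-2.125, -2.312, 0.002]
wrist_force: [-1.5, -0.4, -0.5]
width: 1.0
grip_force: 0.5
time: 13.28
tool_pos: [0.4766, -0.0695, 0.1212]
tcp_rot: [-2.123, -2.311, 0.003]
wrist_force: [0.3, 0.1, -0.0]
width: 0.996
grip_force: 0.0
[-36.  -3.  31.]
[382 208]
(384, 512, 3)
```

View pics/m.png

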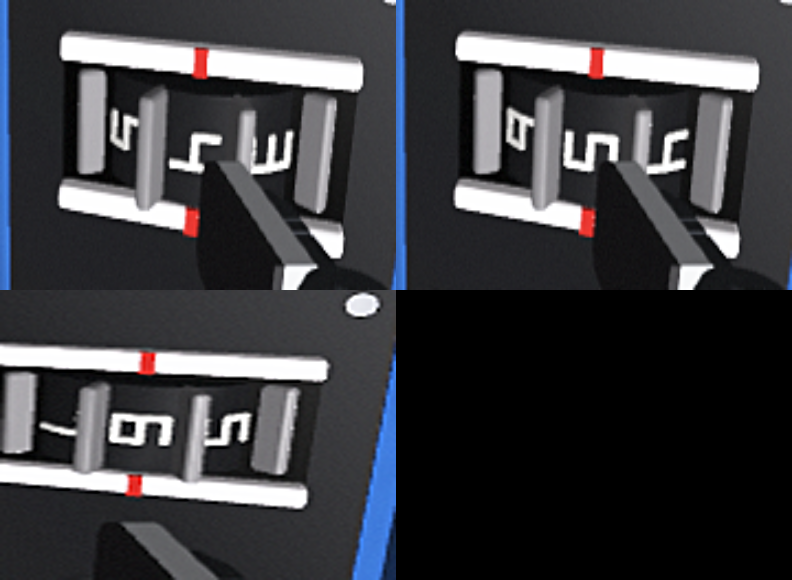

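The montage shows 4, then 5, and now 6 centred between the red marks at (140,430). I'll shut the fingers and move above the button.

```bash
python3 -c "
from h import *
print(need(np.array([.525,-.137,.10])-.004*np.array([.996,.087,0])))"
```

```text
[-0.0711  0.0679  0.052 ]
```

```bash
echo '[[-0.56,0.544,0,0],[-0.576,0.544,0,0],[0,0,0,0],[0,0,0,0],[0,0,0,0]]' | python3 jog.py 0.0 40; echo '[[0,0,0.48,0],[0,0,0.192,0],[0,0,0,0]]' | python3 jog.py; python3 -c "
from h import *
print(need(np.array([.525,-.137,.083])-.004*np.array([.996,.087,0])))
i=bot.camera_info('side');im=bot.read_camera('side');g=green(im);print(g)"
```

```text
time: 14.32
tool_pos: [0.5202, -0.1365, 0.1521]
tcp_rot: [-2.124, -2.312, 0.001]
wrist_force: [0.0, -0.9, -0.3]
width: -0.001
grip_force: 0.0
time: 14.7
tool_pos: [0.5198, -0.1366, 0.11]
tcp_rot: [-2.124, -2.311, 0.002]
wrist_force: [-0.1, 0.1, 0.0]
width: -0.0
grip_force: 0.0
[-0.0009  0.0012  0.027 ]
(array([255.43220339, 220.44067797]), array([249, 215,  13,  12, 118], dtype=int32))
```

In the tool's units: 0.018 m is 0.288, 0.006 m is 0.096.

```bash
echo '[[0,0.016,0.288,0],[0,0,0.096,0],[0,0,0.032,0],[0,0,0,0]]' | python3 jog.py; echo '[[0,0,0.032,0],[0,0,0.032,0],[0,0,0,0]]' | python3 jog.py
```

```text
time: 15.25
tool_pos: [0.5218, -0.1371, 0.085]
tcp_rot: [-2.126, -2.312, 0.001]
wrist_force: [-1.6, 2.3, 1.4]
width: -0.001
grip_force: 1.0
time: 15.62
tool_pos: [0.5229, -0.1371, 0.0816]
tcp_rot: [2.126, 2.312, 0.002]
wrist_force: [-0.6, 2.6, 3.6]
width: -0.002
grip_force: 2.2
```

In the tool's units: 0.002 m is 0.032.

```bash
echo '[[0,0,0.032,0],[0,0,0,0]]' | python3 jog.py; echo '[[0,0,0.024,0],[0,0,0,0],[0,0,0,0]]' | python3 jog.py; echo '[[0,0,0.024,0],[0,0,0,0],[0,0,0,0]]' | python3 jog.py
```

```text
time: 15.88
tool_pos: [0.5232, -0.1372, 0.0809]
tcp_rot: [2.125, 2.312, 0.002]
wrist_force: [-2.8, 4.0, 12.0]
width: 0.001
grip_force: 5.7
time: 16.25
tool_pos: [0.5235, -0.1372, 0.0806]
tcp_rot: [2.125, 2.312, 0.002]
wrist_force: [-4.8, 5.2, 17.9]
width: -0.003
grip_force: 9.5
time: 16.62
tool_pos: [0.5236, -0.1372, 0.0803]
tcp_rot: [2.125, 2.311, 0.003]
wrist_force: [-9.0, 6.6, 26.2]
width: 0.002
grip_force: 13.5
```

```bash
python3 -c "
from h import *
i=bot.camera_info('side');im=bot.read_camera('side');g=green(im);print(g)
a=cv2.imread('pics/side0.png')[...,::-1].copy()
for x in(a,im):
  h=cv2.cvtColor(x,cv2.COLOR_RGB2HSV);m=cv2.inRange(h,(45,110,60),(85,255,255))[210:235,240:275]>0
  print([(int(c+240),int(np.where(m[:,c])[0].min()+210),int(np.where(m[:,c])[0].max()+210)) for c in range(35) if m[:,c].any()])
n=Ro.from_euler('z',YAW).apply([-np.sin(.349),0,np.cos(.349)]);b=np.array([.525,-.137,.083])
print(proj(i,b),proj(i,b-.005*n))"
```

```text
(array([256.96774194, 224.12903226]), array([252, 220,  11,   7,  31], dtype=int32))
[(249, 219, 221), (250, 218, 222), (251, 217, 224), (252, 217, 225), (253, 216, 226), (254, 216, 226), (255, 215, 226), (256, 215, 226), (257, 215, 225), (258, 215, 225), (259, 215, 225), (260, 216, 224), (261, 219, 223)]
[(252, 225, 226), (253, 224, 226), (254, 224, 226), (255, 224, 226), (256, 223, 226), (257, 224, 226), (258, 224, 225), (259, 224, 225), (260, 222, 224), (261, 220, 224), (262, 222, 222)]
[254.4548749 219.5923261] [255.53895802 222.09826411]
```

The press met a hard stop about 4–4.5 mm below first contact, so whether it passed 4 mm is unclear. I'll lift and press again slightly further down the slope so the edge sits well on the button.

The rows are not in the units I measure in: shifts go in shares of 62.5 mm. I convert before sending: -0.02 m is -0.32, 0.01 m is 0.16.

```bash
echo '[[0,0,-0.32,0],[0,-0.08,0,0],[0,0,0.16,0],[0,0,0,0]]' | python3 jog.py; for i in 1; do echo '[[0,0,0.016,0],[0,0,0,0]]' | python3 jog.py; echo '[[0,0,0.016,0],[0,0,0,0]]' | python3 jog.py; echo '[[0,0,0.016,0],[0,0,0,0]]' | python3 jog.py; echo '[[0,0,0.016,0],[0,0,0,0]]' | python3 jog.py; done | egrep 'pos|wrist'
```

```text
time: 17.18
tool_pos: [0.5154, -0.1374, 0.0838]
tcp_rot: [-2.124, -2.31, 0.003]
wrist_force: [-2.0, -0.0, 1.1]
width: 0.002
grip_force: 0.7
tool_pos: [0.5165, -0.1375, 0.0843]
wrist_force: [-0.9, -0.1, 0.0]
tool_pos: [0.5172, -0.1376, 0.0841]
wrist_force: [-2.2, 0.6, 1.6]
tool_pos: [0.5174, -0.1376, 0.0833]
wrist_force: [-1.1, 0.9, 1.3]
tool_pos: [0.5176, -0.1376, 0.0824]
wrist_force: [-0.3, 1.9, 3.0]
```

```bash
{ echo '[[0,0,0.016,0],[0,0,0,0]]' | python3 jog.py; echo '[[0,0,0.016,0],[0,0,0,0]]' | python3 jog.py; echo '[[0,0,0.016,0],[0,0,0,0]]' | python3 jog.py; echo '[[0,0,0.016,0],[0,0,0,0]]' | python3 jog.py;echo '[[0,0,0.024,0],[0,0,0,0],[0,0,0,0]]' | python3 jog.py; echo '[[0,0,0.016,0],[0,0,0,0],[0,0,0,0]]' | python3 jog.py; } | egrep 'pos|wrist'
```

```text
tool_pos: [0.5179, -0.1377, 0.0815]
wrist_force: [0.3, 2.1, 3.2]
tool_pos: [0.5179, -0.1379, 0.0805]
wrist_force: [1.0, 1.9, 5.4]
tool_pos: [0.5178, -0.138, 0.0794]
wrist_force: [1.1, 1.5, 5.1]
tool_pos: [0.5179, -0.138, 0.0791]
wrist_force: [0.0, 2.0, 8.5]
tool_pos: [0.5182, -0.138, 0.0788]
wrist_force: [-2.7, 2.7, 15.3]
tool_pos: [0.5183, -0.138, 0.0786]
wrist_force: [-5.1, 3.0, 20.8]
```

The contact was at 0.0842 and the hard stop at 0.079, with about 5 N just before it, so the button travelled its full 5 mm. Now I'll retract and check the wheel and the button.

```bash
echo '[[0,0,-0.48,0],[0,0,-0.64,0],[0,-0.48,-0.48,0],[0,0,0,0],[0,0,0,0]]' | python3 jog.py; python3 -c "
from h import *
im=bot.read_camera('wrist');i=bot.camera_info('wrist');print(ribs(im,i)[0],ribs(im,i,0.011)[0]);print(green(bot.read_camera('side')))"
```

```text
time: 20.55
tool_pos: [0.4866, -0.1401, 0.1743]
tcp_rot: [-2.126, -2.311, 0.001]
wrist_force: [-0.2, -0.3, 0.2]
width: 0.01
grip_force: 0.0
[-36.  -2.  31.] [-36.  -2.  32.]
(array([255.4017094, 220.4017094]), array([249, 215,  13,  12, 117], dtype=int32))
```

The wheel is at rest phase on 6, and the button is out again with the same image footprint as at the start. The tool is clear.

```bash
python3 -c "
from workcell import bot
print(bot.finish_job())"
```

```text
the job is handed in; nothing more can be done
None
```

The timer wheel is at 6 and the green button was then pressed fully in (about 5 mm) and sprang back out; I handed the job in with the tool clear, but no verdict was returned.

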